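# Feed a marmalade jar to the bench labeller

### The arm

A 6-joint arm with a two-finger parallel gripper is mounted at the origin on the work surface. World frame = base frame: x ahead of the robot, y to its left, z up, the work surface at z = 0. Lengths are in m, angles in rad, forces in N, time in s.
With the tool pointing down it reaches from about 0.35 to 0.775 m from the base axis. Payload 5.5 kg.
Tool frame: the origin (TCP) lies at the very end of the fingers, on their centre line; the grasp point (between the pads) lies 19 mm behind it (env.grasp_offset is the distance from the TCP to the grasp point, in m); z points along the fingers, x is the direction in which the jaws open and shut, and the axes are right-handed (so a half turn about z gives the same grasp; the last joint's range is limited). The gripper opens to 85 mm and grips with 20 to 120 N. Pads are 22 mm wide; open, the fingers measure 114 mm over their backs; the gripper's body (76 mm by 85 mm) begins 54 mm behind the grasp point. The pads swing forward as they close: fully open they stand 13 mm farther back than shut.
Start: joints at [1.201, 0.313, 0.046, 1.304, 0, 1.431], TCP at [0.131, 0.56, 0.231] pointing down, gripper open.
Joint ranges: [-2.76, 2.76], [-0.86, 1.69], [-1.03, 1.26], [-2.2, 2.34], [-1.47, 1.5], [-3.14, 3.14]. Speed limits (rad/s): [2.57, 2.57, 3.14, 3.14, 3.14, 3.14].

### API

Orientations are given as a unit quaternion [w, x, y, z].
In Python, from workcell import status, viewer, env gives the robot as it stands.
- The arm moves only by the tool carry_out, never from a script. Its argument "plan" is a list of rows, each an object of numbers: "x", "y", "z": the shift along the tool's x, y, z in m; "ax", "ay", "az": the turn, a rotation vector about the tool's x, y, z in rad; "hand": the opening, from 0 (shut) to 1 (fully open). In form: [{"x": .., "y": .., "z": .., "ax": .., "ay": .., "az": .., "hand": ..}, ...]. A call has 1 to 12 rows; each row is the pose to reach, as a shift and turn from the pose measured when the call began, along the tool's axes at that moment; what a row does not reach only later rows make up. A row lasts 1/12 s, in which the tool goes at most 41.7 mm and 7.16 degrees, less where a joint would pass 70% of its speed; a pose out of reach is approached as far as the arm can. A call with a gripper value outside its range is refused whole. The fingers move at their own pace and stop on an object; "squeeze" is the grip in N (left out, the last holds). Time passes only in rows, so rows that repeat a pose let the fingers close. It gives the time, the measured TCP pose, the force and the opening at its end, in the units of the state.
- status.get_state(): the state, without advancing time (a new reading comes with each control period).
- viewer.read_camera(name): name is "side" or "top" or "wrist"; returns the picture (420x560x3 uint8, red, green, blue); there is no depth.
- viewer.camera_model(name): a dict with "vfov" (degrees; the focal length in pixels is half the picture's height over the tangent of half this angle, whatever the lens; pixels are square), "cx", "cy" (the principal point, pixels), "T" (4x4, takes a point from camera to world coordinates). Camera axes: x right, y down, z forward; pixel columns grow to the right and rows downward; lengths in m; the calibration is good to about 2 mm. A picture is of the moment at which its call begins: read the wrist's pose just before it. camera_model takes no time and is no camera call; for the wrist camera it gives the pose at the moment of the call.
- env.hand_in(): hands the job in, once; it reports no verdict.
The state is a dict: "clock": time; "joint_pos": joint angles; "qvel": joint speeds; "tau": joint torques, N m; "tcp_pos": TCP position; "orientation": TCP orientation; "wrist_force": force on the tool from outside, world axes, zero at the start; "ft_torque": the same for the moment, N m; "finger_gap": finger opening in m.
Only numpy, scipy, OpenCV 4.12 (cv2) and the standard library are available. Lean on these libraries where they do the work, as an engineer would, in place of code of your own. Each camera call takes 0.05 s, during which the arm holds its last target.

### The job

Take the orange marmalade jar from the sloping rack and lay it gently on its side on the labeller's tipping tray, then let go so that its own weight tips the tray and it rolls down the chute to wait against the guard. Then press the orange pedal to raise the guard, hold it down until the jar has rolled into the rollers, and ease the pedal back up so that the guard closes softly, never letting it spring back. Leave the dark berry jars in their rack and the other things on the table as they are, and work the guard only by its pedal.

Things in the scene. Friction and masses are not known exactly. Their poses are not given: they have to be found in the camera images.
- jar_marmalade: Straight round jar of orange marmalade with a gold lid as wide as the jar, 60 mm diameter, 110 mm long, about 0.42 kg. Origin at its middle; x axis along the jar from lid to foot. At the start it lies in one of the rack's three places, lid end low and nearest the robot, foot end high, its axis leaning 35 degrees up from level. It rolls freely.
- jar_berry_a: Dark red berry jar of the same shape and size and with the same axes, in another place of the rack; must stay there.
- jar_berry_b: Second dark red berry jar, same as the first, in the remaining place of the rack; must stay there.
- rack: Fixed steel wire rack, 150 mm deep, 310 wide, 125 high. Origin on the table below its middle; x points away from the robot, up the 35 degree slope, y along the row. Three places at y = -110, 0, +110 mm: a jar lies on two 8 mm rods that pass 27 mm below its axis, low end on a 30 mm ledge, its middle 99 mm above the table. 50 mm free between jars, nothing above: draw a jar out square to the slope.
- labeller: Fixed, 650 mm long in y, 200 wide in x. Origin on the table below the tipping tray's pivot; x points away from the robot across the lane, jars roll towards -y: counterweight (to y = +65 mm), tray (-12 to -167), chute sloping 12 degrees (to -300), rollers under the guard, label head (-430 to -595, 330 high). Lane 124 mm wide inside; a jar lies with its axis along x, lid either way.
- tray_middle (a point): Middle of the upper face of the aluminium tipping tray's floor, 168 mm above the table when empty; moves with the tray. Floor 155 mm along the lane, 124 mm across; side walls 18 mm high, a 16 mm high stop at the uphill end 67 mm from here, downhill end open. A jar laid here has its middle 30 mm above this point; its weight tips the tray anywhere on the floor.
- rocker (a joint): Tipping tray angle, rad. 0: empty, leaning 4 degrees uphill, held by its counterweight; 0.32: fully tipped, sloping 14 degrees downhill, its middle about 26 mm lower. A jar's weight tips it in about 0.3 s, the jar rolls off, and the tray comes back by itself in about 1 s.
- wait_point (a point): Point of the chute where the middle of a jar is when it waits against the closed guard; 132 mm above the table.
- nest (a point): Point midway over the two rollers where the middle of a jar is when it lies in them; 108 mm above the table. A waiting jar rolls in within about 1 s once the guard is fully raised.
- guard (a joint): Clear guard with orange edges over the rollers, hinged at its downhill edge, rad. 0: closed, its lip holding back a jar in the chute; 0.8: fully raised. From about 0.55 a jar passes below it. Linked to the pedal: guard = 2.42 x pedal.
- pedal (a joint): Orange pedal lever on the robot's side of the labeller, rad. 0: up; 0.33: fully pressed. A spring pushes it up; it takes about 4 N at the pad to start and 6 to 7 N to press fully. Let go suddenly it springs back faster than 4 rad/s; eased up it should turn slower than 1 rad/s.
- pedal_pad (a point): Middle of the top of the pedal's orange pad, 90 mm (labeller x) by 60 mm (labeller y); about 111 mm above the table when up, 40 mm lower when fully pressed. It swings about an axis along labeller x that lies 120 mm downhill (labeller -y) and 36 mm lower, so it moves almost straight down. The near edge of the lane is 85 mm from it.
- tall_jar0: Upright jar on the table between the robot and the labeller, 60 mm diameter, 110 mm tall, a bystander. Origin under its foot.
- tall_jar1: Second upright jar, a bystander.
- tall_jar2: Third upright jar, a bystander.
- scraper: Red and white dough scraper lying on the table in front of the labeller, 220 mm long, 58 mm wide, 14 mm high, a bystander.
Mind the look-alikes: they are no part of the job. Leave any blue or green look-alike of the jar_marmalade alone.

How it is judged:
By the outcome, as a careful person would: the job done as asked, in the order asked, and still so for the second after the job is handed in, with the robot touching nothing.
It also fails if it takes over 56 s, if anything falls off the work surface, if the arm or the gripper's body presses on something with over 40 N, if the wrist force passes 120 N, or if a joint passes its speed limit or range.

## Working session

There is one attempt and no reset: what is moved stays moved. The work goes in short steps, Python scripts to look and compute and a tool call to move; the robot and the scene stay as the last step left them, time stands still between calls to the robot, and variables do not carry over. Pictures are saved under pics/ and viewed, and the job is handed in when it is done.

Besides the shell and the picture viewer there is one more tool, called after "Emit:" as name(argument=value, ...), one argument or row to a line, values as JSON. carry_out: Moves the arm, as the interface text tells. Its arguments: {"type":"object","properties":{"plan":{"type":"array"},"squeeze":{"type":"number"}},"required":["plan"]}

```bash
ls; mkdir -p pics
python3 - <<'E'
from workcell import status, viewer, env
import cv2,numpy as np
s=status.get_state();print(s)
for n in ["side","top","wrist"]:
    m=viewer.camera_model(n);print(n,m)
    im=viewer.read_camera(n);cv2.imwrite(f"pics/{n}0.png",im[:,:,::-1])
E
```

```text
pics
{'clock': 0.0, 'joint_pos': array([ 1.20138167e+00,  3.14011660e-01,  4.50006231e-02,  1.30361062e+00,
       -2.13446207e-05,  1.43120518e+00]), 'qvel': array([-1.98356224e-03,  1.05629210e-03,  9.06401374e-04, -2.11053379e-05,
       -1.06381859e-03, -6.25431497e-04]), 'tau': array([-4.98604113e-04, -4.80626392e+01,  2.98534083e+01,  1.93573436e-02,
       -1.61963853e-04,  5.07568046e-06]), 'tcp_pos': array([0.1308145 , 0.55940233, 0.23041132]), 'orientation': array([ 4.71292003e-04,  7.83519188e-01,  6.21366919e-01, -7.81639240e-04]), 'wrist_force': array([ 0.46036054, -0.62830908, -0.44305717]), 'ft_torque': array([0.00425416, 0.00849114, 0.01678338]), 'finger_gap': 0.08549781807394928}
side {'vfov': 56.77455783000133, 'cx': 277.05432333906214, 'cy': 213.835272758164, 'T': array([[ 0.87339551, -0.36103669,  0.32685286,  0.11232839],
       [-0.48679779, -0.62730635,  0.60787718, -0.67840281],
       [-0.01442909, -0.69002845, -0.72363841,  0.91487801],
       [ 0.        ,  0.        ,  0.        ,  1.        ]])}
top {'vfov': 42.91523556446231, 'cx': 277.8828884344096, 'cy': 209.60191125095565, 'T': array([[-1.60764696e-02, -9.84583117e-01,  1.74177017e-01,
         1.81716941e-01],
       [-9.99870057e-01,  1.56233372e-02, -3.97243303e-03,
         1.27717187e-02],
       [ 1.18996423e-03, -1.74218246e-01, -9.84706345e-01,
         1.73439151e+00],
       [ 0.00000000e+00,  0.00000000e+00,  0.00000000e+00,
         1.00000000e+00]])}
wrist {'vfov': 69.23684724233662, 'cx': 280.48777268573207, 'cy': 205.40516444069462, 'T': array([[ 0.22752399,  0.92832734,  0.29400881,  0.0561376 ],
       [ 0.97377143, -0.21646215, -0.07009528,  0.57689042],
       [-0.00142959,  0.30224574, -0.95322897,  0.37336928],
       [ 0.        ,  0.        ,  0.        ,  1.        ]])}
```

View pics/top0.png

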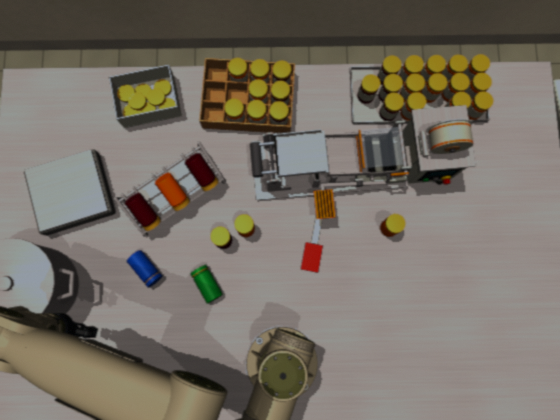

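View pics/side0.png

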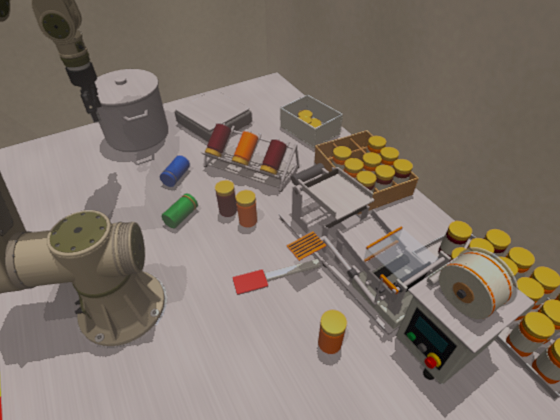

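View pics/wrist0.png

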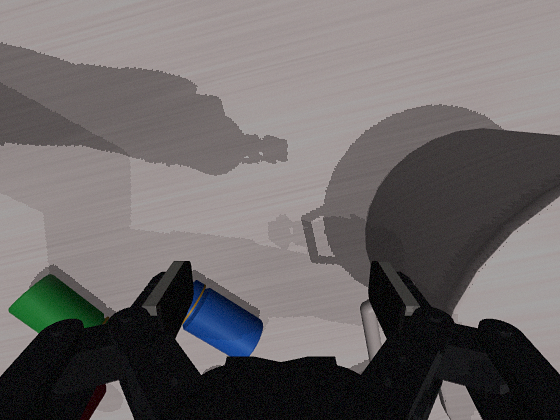

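```bash
cat > h.py <<'E'
import numpy as np,cv2
from workcell import status, viewer, env
def ray(n,u,v,m=None):
    m=m or viewer.camera_model(n);f=210/np.tan(np.radians(m["vfov"]/2));T=m["T"]
    d=T[:3,:3]@np.array([(u-m["cx"])/f,(v-m["cy"])/f,1]);return T[:3,3],d/np.linalg.norm(d)
def plane(n,u,v,z,m=None):
    o,d=ray(n,u,v,m);return o+d*(z-o[2])/d[2]
def proj(n,p,m=None):
    m=m or viewer.camera_model(n);f=210/np.tan(np.radians(m["vfov"]/2));T=m["T"]
    q=T[:3,:3].T@(np.array(p)-T[:3,3]);return np.round([m["cx"]+f*q[0]/q[2],m["cy"]+f*q[1]/q[2]],1)
def tri(a,b):
    (o1,d1),(o2,d2)=ray(*a),ray(*b)
    A=np.stack([d1,-d2],1);t=np.linalg.lstsq(A,o2-o1,rcond=None)[0]
    p,q=o1+d1*t[0],o2+d2*t[1];return (p+q)/2,np.linalg.norm(p-q)
def crop(src,dst,x0,y0,x1,y1,k):
    im=cv2.imread(src)[y0:y1,x0:x1];cv2.imwrite(dst,cv2.resize(im,None,fx=k,fy=k,interpolation=cv2.INTER_CUBIC))
E
python3 - <<'E'
from h import *
crop("pics/top0.png","pics/t_rack.png",100,130,240,240,5)
crop("pics/side0.png","pics/s_rack.png",190,110,310,200,6)
crop("pics/top0.png","pics/t_lab.png",240,110,480,230,3)
crop("pics/side0.png","pics/s_lab.png",270,150,460,330,4) if 0 else crop("pics/side0.png","pics/s_lab.png",270,150,460,340,3)
for n in ["top","side"]: print(n,proj(n,status.get_state()["tcp_pos"]),proj(n,[0,0,0]))
E
```

```text
top [ 78.8 326.1] [282.2 362.9]
side [ 98.3 117.4] [121.6 306.1]
```

View pics/t_rack.png

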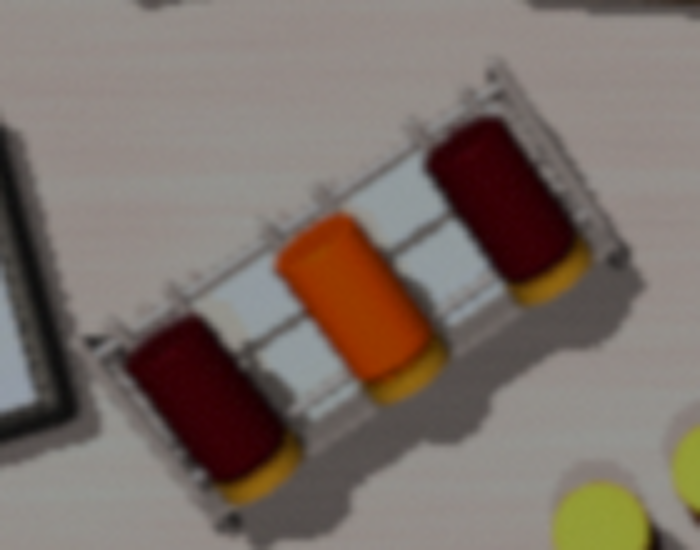

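View pics/s_rack.png

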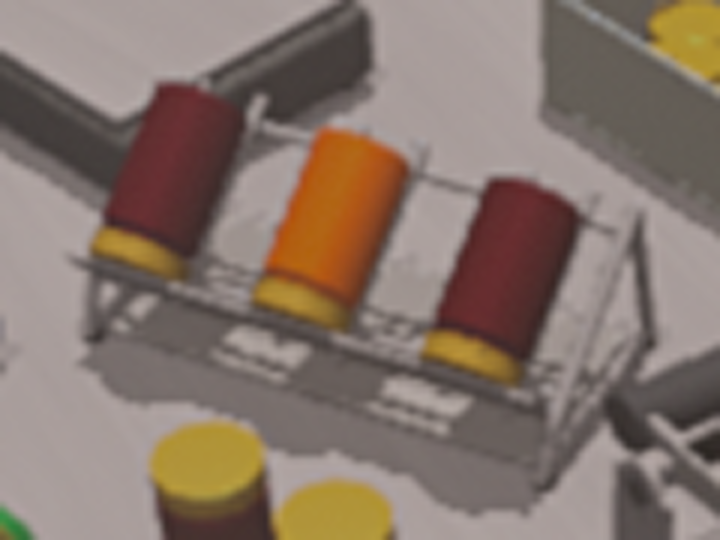

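View pics/t_lab.png

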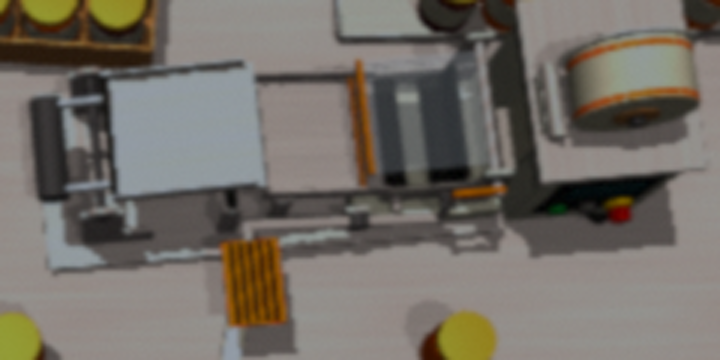

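View pics/s_lab.png

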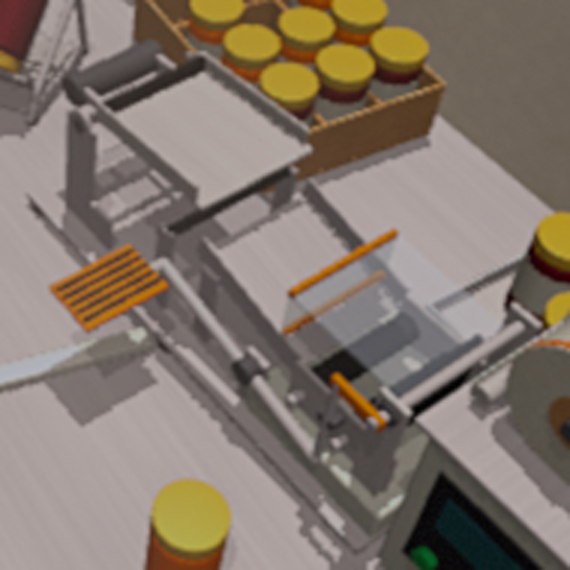

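Run:
```python
from h import *
def masks(n,box):
    im=cv2.imread(f"pics/{n}0.png");h=cv2.cvtColor(im,cv2.COLOR_BGR2HSV)
    x0,y0,x1,y1=box
    out=[]
    col=(((h[...,1]>110)&((h[...,0]<32)|(h[...,0]>165)))).astype(np.uint8)
    k=np.zeros_like(col);k[y0:y1,x0:x1]=col[y0:y1,x0:x1]
    nn,l,st,c=cv2.connectedComponentsWithStats(k)
    for i in range(1,nn):
        if st[i,4]>100:
            cn=cv2.findContours((l==i).astype(np.uint8),cv2.RETR_EXTERNAL,cv2.CHAIN_APPROX_NONE)[0][0]
            r=cv2.minAreaRect(cn); sel=l==i
            out.append((r[0],c[i],st[i,4],r[1],r[2],np.round(np.median(h[sel],0))))
    return out
T=masks("top",(115,145,225,240));S=masks("side",(200,120,300,180))
T.sort(key=lambda a:a[0][0]);S.sort(key=lambda a:a[0][0])
for a in T:print("T",a)
for a in S:print("S",a)
P=[]
for t,s in zip(T,S):
    print("minrect",tri(("top",*t[0]),("side",*s[0])),"cent",tri(("top",*t[1]),("side",*s[1])), plane("top",*t[1],.099))
    P.append(plane("top",*t[1],.099))
d=P[0]-P[-1];print("rack y dir",d,np.linalg.norm(d),np.degrees(np.arctan2(d[1],d[0])))
# pedal pad, tray corners (crop coords /3 + offset)
q=lambda a,b:(240+a/3,110+b/3)
print("pad",[plane("top",*q(*c),.111).round(4) for c in [(222,240),(278,238),(288,322),(230,327)]])
print("tray",[plane("top",*q(*c),.187).round(4) for c in [(103,78),(248,64),(267,184),(113,196)]])
```

```text
T ((142.54917907714844, 211.95901489257812), array([142.81313869, 212.01313869]), np.int32(685), (39.05125427246094, 18.821422576904297), 50.19443130493164, array([177., 249.,  48.]))
T ((172.3000030517578, 191.39999389648438), array([172.16411683, 191.33379694]), np.int32(719), (39.400001525878906, 18.799999237060547), 53.13010025024414, array([ 10., 255., 139.]))
T ((201.61537170410156, 171.92306518554688), array([201.61345853, 171.9514867 ]), np.int32(639), (38.274314880371094, 17.750404357910156), 56.30992889404297, array([177., 250.,  48.]))
S ((217.00001525878906, 139.5), array([216.13841808, 139.6299435 ]), np.int32(354), (15.495159149169922, 30.674089431762695), 18.434947967529297, array([178., 134.,  99.]))
S ((244.94825744628906, 147.87930297851562), array([244.83522727, 147.78030303]), np.int32(528), (16.526884078979492, 32.49668502807617), 21.801410675048828, array([ 13., 212., 172.]))
S ((272.6500244140625, 156.05001831054688), array([272.53674833, 156.23608018]), np.int32(449), (16.443843841552734, 32.57145690917969), 18.434947967529297, array([ 20., 138.,  97.]))
minre
[... 303 characters left out ...]
([0.5347202 , 0.33465455, 0.10285069]), np.float64(0.0026886332436754797)) [0.53423086 0.33574748 0.099     ]
minrect (array([0.59454027, 0.24304402, 0.10541336]), np.float64(0.0019571501859917684)) cent (array([0.59443093, 0.24322654, 0.10462512]), np.float64(0.0015121216688252141)) [0.5951148  0.24424434 0.099     ]
rack y dir [-0.12507433  0.1814006   0.        ] 0.22034011651604885 124.58596774104394
pad [array([ 0.5289, -0.1069,  0.111 ]), array([ 0.5301, -0.165 ,  0.111 ]), array([ 0.4419, -0.1723,  0.111 ]), array([ 0.4376, -0.1126,  0.111 ])]
tray [array([0.6809, 0.0136, 0.187 ]), array([ 0.6933, -0.1326,  0.187 ]), array([ 0.5688, -0.1476,  0.187 ]), array([0.559 , 0.0055, 0.187 ])]
```

```bash
cat >> h.py <<'E'
from scipy.spatial.transform import Rotation as Ro
def frame(zdir,xdir):
    z=np.array(zdir)/np.linalg.norm(zdir);x=np.array(xdir,float);x-=z*(x@z);x/=np.linalg.norm(x)
    return Ro.from_matrix(np.stack([x,np.cross(z,x),z],1))
def cur():
    s=status.get_state();w=s["orientation"];return s["tcp_pos"],Ro.from_quat([w[1],w[2],w[3],w[0]]),s
def delta(p,R):
    p0,R0,s=cur();return np.r_[R0.inv().apply(np.array(p)-p0),(R0.inv()*R).as_rotvec()].round(4)
YR=np.radians(34.6);u=np.array([np.cos(YR),np.sin(YR),0]);yr=np.array([-np.sin(YR),np.cos(YR),0])
S35,C35=np.sin(np.radians(35)),np.cos(np.radians(35))
n=-S35*u+np.array([0,0,C35]); ax=C35*u+np.array([0,0,S35])
c=np.array([.5338,.3353,.100])
RG=frame(-n,yr)
E
python3 - <<'E'
from h import *
print(env.grasp_offset,delta(c+0.18*n,RG), c+.18*n)
E
```

```text
0.0187 [-0.203   0.374  -0.0166 -0.5754  0.2556 -0.8067] [0.44881631 0.27667368 0.24744737]
```

Candidates (top image): orange jar in the rack (172,191), berry jars (142,212) and (201,172), blue jar (144,268), green jar (207,284), and upright jars (221,237), (245,225), (393,225). I choose (172,191): the close crop shows an orange body with a gold lid at the low end, in the middle place.

Emit:
carry_out(
  plan=[
    {"x": -0.02, "y": 0.035, "z": -0.01, "ax": -0.05, "ay": 0.02, "az": -0.07, "hand": 1},
    {"x": -0.04, "y": 0.075, "z": -0.015, "ax": -0.11, "ay": 0.05, "az": -0.16, "hand": 1},
    {"x": -0.06, "y": 0.11, "z": -0.018, "ax": -0.17, "ay": 0.075, "az": -0.24, "hand": 1},
    {"x": -0.08, "y": 0.15, "z": -0.018, "ax": -0.23, "ay": 0.1, "az": -0.32, "hand": 1},
    {"x": -0.1, "y": 0.187, "z": -0.018, "ax": -0.29, "ay": 0.128, "az": -0.4, "hand": 1},
    {"x": -0.12, "y": 0.224, "z": -0.017, "ax": -0.35, "ay": 0.154, "az": -0.48, "hand": 1},
    {"x": -0.14, "y": 0.26, "z": -0.017, "ax": -0.4, "ay": 0.18, "az": -0.56, "hand": 1},
    {"x": -0.16, "y": 0.3, "z": -0.017, "ax": -0.46, "ay": 0.2, "az": -0.65, "hand": 1},
    {"x": -0.18, "y": 0.337, "z": -0.017, "ax": -0.52, "ay": 0.23, "az": -0.73, "hand": 1},
    {"x": -0.203, "y": 0.374, "z": -0.017, "ax": -0.575, "ay": 0.256, "az": -0.807, "hand": 1},
    {"x": -0.203, "y": 0.374, "z": -0.017, "ax": -0.575, "ay": 0.256, "az": -0.807, "hand": 1},
    {"x": -0.203, "y": 0.374, "z": -0.017, "ax": -0.575, "ay": 0.256, "az": -0.807, "hand": 1},
  ],
)

```text
clock: 1.15
tcp_pos: [0.4509, 0.2726, 0.2473]
orientation: [0.141, 0.446, 0.843, 0.266]
wrist_force: [0.8, -0.0, -0.6]
finger_gap: 0.0853
```

Run:
```python
from h import *
m=viewer.camera_model("wrist");im=viewer.read_camera("wrist");cv2.imwrite("pics/w1.png",im[:,:,::-1])
np.save("w1.npy",m,allow_pickle=True)
for k in (-.055,0,.055): print(proj("wrist",c+k*ax,m))
print(delta(c+.18*n,RG),cur()[2]["joint_pos"].round(3))
```

```text
[285.9 131.8]
[285.9 183.6]
[285.9 230.5]
[ 0.0028  0.0005  0.0003 -0.0007  0.0026 -0.0046] [ 0.295 -0.244 -0.689  0.538  0.173 -0.251]
```

View pics/w1.png

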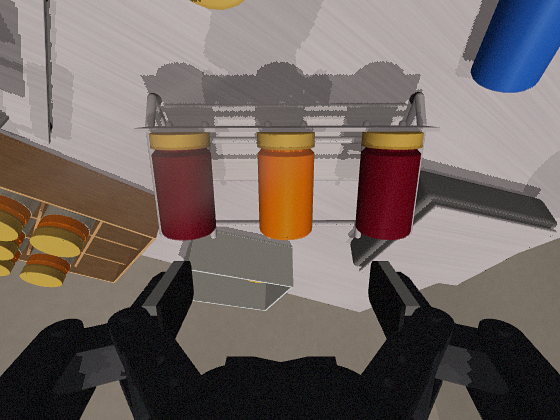

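The wrist view shows the orange jar centred at (286,185), where the estimate projects (286,184), and square to the jaws. Descending.

Emit:
carry_out(
  plan=[
    {"x": 0.003, "y": 0, "z": 0.03, "ay": 0.003, "az": -0.005, "hand": 1},
    {"x": 0.003, "y": 0, "z": 0.06, "ay": 0.003, "az": -0.005, "hand": 1},
    {"x": 0.003, "y": 0, "z": 0.09, "ay": 0.003, "az": -0.005, "hand": 1},
    {"x": 0.003, "y": 0, "z": 0.115, "ay": 0.003, "az": -0.005, "hand": 1},
    {"x": 0.003, "y": 0, "z": 0.14, "ay": 0.003, "az": -0.005, "hand": 1},
    {"x": 0.003, "y": 0, "z": 0.16, "ay": 0.003, "az": -0.005, "hand": 1},
    {"x": 0.003, "y": 0, "z": 0.175, "ay": 0.003, "az": -0.005, "hand": 1},
    {"x": 0.003, "y": 0, "z": 0.188, "ay": 0.003, "az": -0.005, "hand": 1},
    {"x": 0.003, "y": 0, "z": 0.196, "ay": 0.003, "az": -0.005, "hand": 1},
    {"x": 0.003, "y": 0, "z": 0.2, "ay": 0.003, "az": -0.005, "hand": 1},
    {"x": 0.003, "y": 0, "z": 0.2, "ay": 0.003, "az": -0.005, "hand": 1},
  ],
)

```text
schema error: expected keys x, y, z, ax, ay, az, hand
```

Run:
```python
from h import *
im=viewer.read_camera("wrist");cv2.imwrite("pics/w2.png",im[:,:,::-1])
print(delta(c-.02*n,RG))
```

```text
[ 0.0015  0.0006  0.2003 -0.001   0.0009 -0.0029]
```

View pics/w2.png

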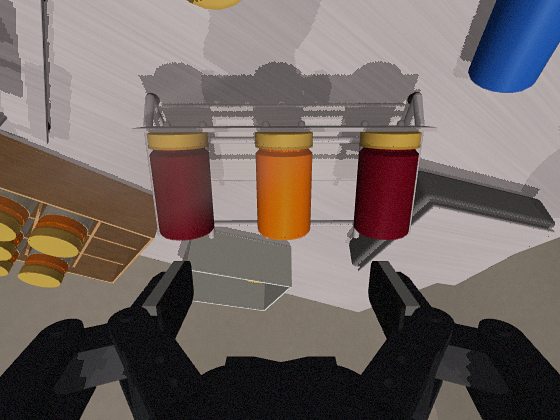

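The move was refused because of a missing key, so the arm hadn't moved. Resending.

Emit:
carry_out(
  plan=[
    {"x": 0.0015, "y": 0, "z": 0.03, "ax": 0, "ay": 0.001, "az": -0.003, "hand": 1},
    {"x": 0.0015, "y": 0, "z": 0.06, "ax": 0, "ay": 0.001, "az": -0.003, "hand": 1},
    {"x": 0.0015, "y": 0, "z": 0.09, "ax": 0, "ay": 0.001, "az": -0.003, "hand": 1},
    {"x": 0.0015, "y": 0, "z": 0.115, "ax": 0, "ay": 0.001, "az": -0.003, "hand": 1},
    {"x": 0.0015, "y": 0, "z": 0.14, "ax": 0, "ay": 0.001, "az": -0.003, "hand": 1},
    {"x": 0.0015, "y": 0, "z": 0.16, "ax": 0, "ay": 0.001, "az": -0.003, "hand": 1},
    {"x": 0.0015, "y": 0, "z": 0.175, "ax": 0, "ay": 0.001, "az": -0.003, "hand": 1},
    {"x": 0.0015, "y": 0, "z": 0.188, "ax": 0, "ay": 0.001, "az": -0.003, "hand": 1},
    {"x": 0.0015, "y": 0, "z": 0.196, "ax": 0, "ay": 0.001, "az": -0.003, "hand": 1},
    {"x": 0.0015, "y": 0, "z": 0.2, "ax": 0, "ay": 0.001, "az": -0.003, "hand": 1},
    {"x": 0.0015, "y": 0, "z": 0.2, "ax": 0, "ay": 0.001, "az": -0.003, "hand": 1},
  ],
)

```text
clock: 2.17
tcp_pos: [0.5419, 0.3425, 0.0827]
orientation: [0.139, 0.443, 0.845, 0.265]
wrist_force: [0.6, 0.6, 0.3]
finger_gap: 0.0852
```

Run:
```python
from h import *
print(delta(c-.02*n,RG))
im=viewer.read_camera("wrist");cv2.imwrite("pics/w3.png",im[:,:,::-1])
```

```text
[-0.0013  0.0012 -0.0004 -0.0025 -0.0014  0.0012]
```

View pics/w3.png

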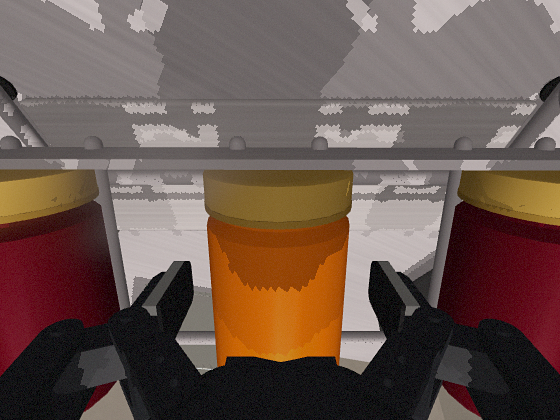

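The jar sits centred between the pads (jar x 207–350, pads 192/370). Closing.

Emit:
carry_out(
  plan=[
    {"x": -0.001, "y": 0.001, "z": 0, "ax": 0, "ay": 0, "az": 0, "hand": 0},
    {"x": -0.001, "y": 0.001, "z": 0, "ax": 0, "ay": 0, "az": 0, "hand": 0},
    {"x": -0.001, "y": 0.001, "z": 0, "ax": 0, "ay": 0, "az": 0, "hand": 0},
    {"x": -0.001, "y": 0.001, "z": 0, "ax": 0, "ay": 0, "az": 0, "hand": 0},
    {"x": -0.001, "y": 0.001, "z": 0, "ax": 0, "ay": 0, "az": 0, "hand": 0},
    {"x": -0.001, "y": 0.001, "z": 0, "ax": 0, "ay": 0, "az": 0, "hand": 0},
    {"x": -0.001, "y": 0.001, "z": 0, "ax": 0, "ay": 0, "az": 0, "hand": 0},
    {"x": -0.001, "y": 0.001, "z": 0, "ax": 0, "ay": 0, "az": 0, "hand": 0},
  ],
  squeeze=45,
)

```text
clock: 2.88
tcp_pos: [0.5435, 0.342, 0.0854]
orientation: [0.14, 0.443, 0.845, 0.267]
wrist_force: [-5.2, -1.6, 6.0]
finger_gap: 0.0588
```

Run:
```python
from h import *
print(delta(c-.02*n,RG),cur()[2]["wrist_force"]@n,cur()[2]["wrist_force"]@ax)
im=viewer.read_camera("wrist");cv2.imwrite("pics/w4.png",im[:,:,::-1])
im=viewer.read_camera("side");cv2.imwrite("pics/s4.png",im[:,:,::-1])
crop("pics/s4.png","pics/s4c.png",170,60,320,200,4)
```

```text
[-0.0001 -0.0013  0.0013  0.0003 -0.0011  0.0011] 7.889640030273517 -0.7645151399085643
```

View pics/w4.png

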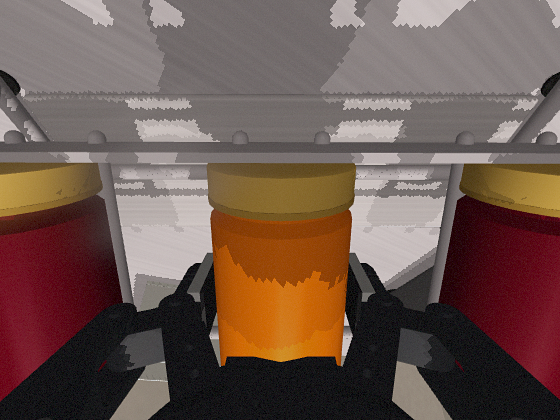

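View pics/s4c.png

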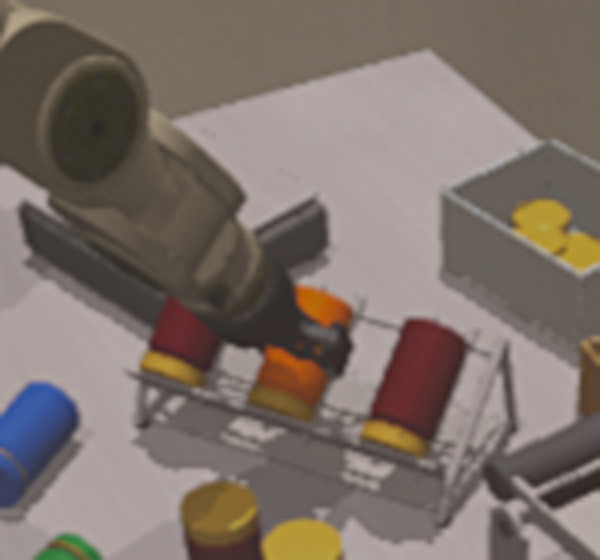

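Gripped near its middle. Drawing out square to the slope.

Emit:
carry_out(
  plan=[
    {"x": 0, "y": 0, "z": -0.004, "ax": 0, "ay": 0, "az": 0, "hand": 0},
    {"x": 0, "y": 0, "z": -0.01, "ax": 0, "ay": 0, "az": 0, "hand": 0},
    {"x": 0, "y": 0, "z": -0.02, "ax": 0, "ay": 0, "az": 0, "hand": 0},
    {"x": 0, "y": 0, "z": -0.032, "ax": 0, "ay": 0, "az": 0, "hand": 0},
    {"x": 0, "y": 0, "z": -0.047, "ax": 0, "ay": 0, "az": 0, "hand": 0},
    {"x": 0, "y": 0, "z": -0.065, "ax": 0, "ay": 0, "az": 0, "hand": 0},
    {"x": 0, "y": 0, "z": -0.085, "ax": 0, "ay": 0, "az": 0, "hand": 0},
    {"x": 0, "y": 0, "z": -0.11, "ax": 0, "ay": 0, "az": 0, "hand": 0},
    {"x": 0, "y": 0, "z": -0.135, "ax": 0, "ay": 0, "az": 0, "hand": 0},
    {"x": 0, "y": 0, "z": -0.155, "ax": 0, "ay": 0, "az": 0, "hand": 0},
    {"x": 0, "y": 0, "z": -0.165, "ax": 0, "ay": 0, "az": 0, "hand": 0},
    {"x": 0, "y": 0, "z": -0.165, "ax": 0, "ay": 0, "az": 0, "hand": 0},
  ],
)

```text
clock: 3.98
tcp_pos: [0.4646, 0.2873, 0.2225]
orientation: [0.14, 0.443, 0.844, 0.267]
wrist_force: [-0.2, 1.3, -3.9]
finger_gap: 0.0586
```

Run:
```python
from h import *
for n_ in ["wrist","top","side"]:
    im=viewer.read_camera(n_);cv2.imwrite(f"pics/{n_}5.png",im[:,:,::-1])
s=cur()[2];print(s["ft_torque"],s["wrist_force"],s["joint_pos"].round(3))
w=cv2.imread("pics/wrist5.png");t=cv2.imread("pics/top5.png")
cv2.imwrite("pics/c5.png",np.hstack([w[:,:,:],t[:,100:340]]))
crop("pics/top5.png","pics/t_lab5.png",240,110,440,230,4)
```

```text
[-0.57967416  0.8279836   0.03926249] [ 0.01329615 -0.2153759  -3.92734456] [ 0.316 -0.179 -0.714  0.446  0.165 -0.239]
```

View pics/c5.png

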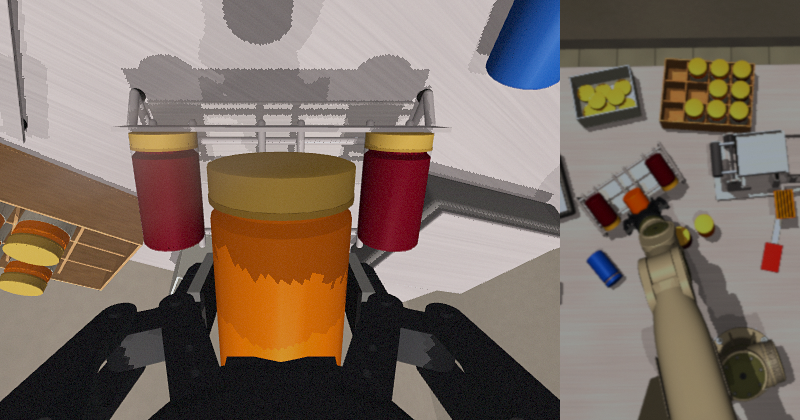

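View pics/t_lab5.png

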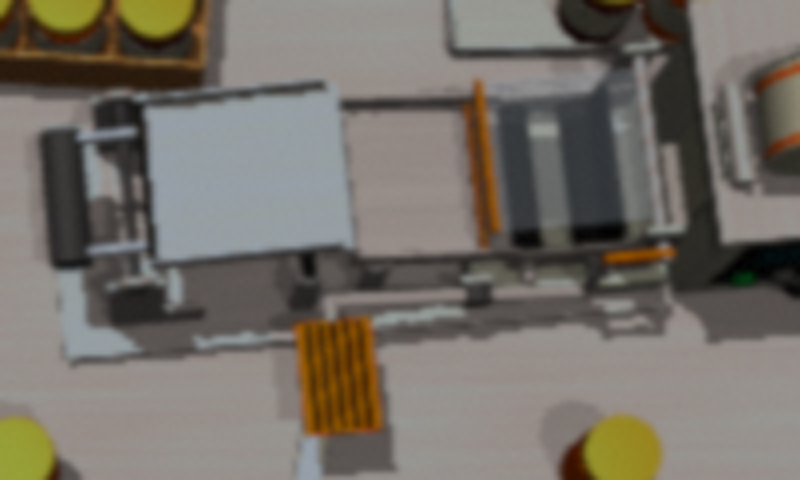

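View pics/side5.png

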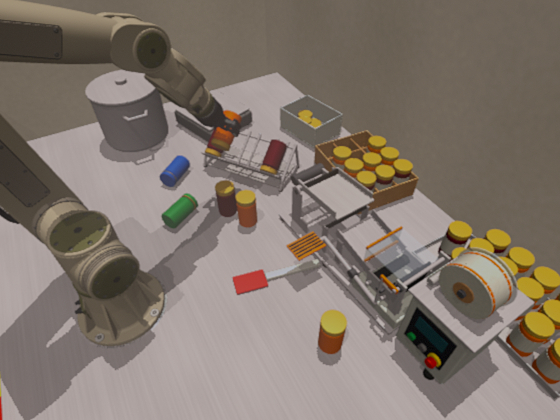

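Run:
```python
from h import *
p,R,s=cur();m=viewer.camera_model("wrist")
for q in [(0.03,-.056,-.0187),(-.03,-.056,-.0187),(0,-.056,-.0487),(0,-.056,.0113),(0.03,0,-.0187)]:
    print(q,proj("wrist",p+R.apply(q),m))
cc=p+R.apply((0,-.001,-.0187))
print("top jar",proj("top",cc),"side",proj("side",cc))
crop("pics/wrist5.png","pics/w5c.png",190,140,370,240,4)
```

```text
(0.03, -0.056, -0.0187) [355.4 162.8]
(-0.03, -0.056, -0.0187) [208.8 162.7]
(0, -0.056, -0.0487) [282.6 178.8]
(0, -0.056, 0.0113) [281.8 152.7]
(0.03, 0, -0.0187) [346.4 282.6]
top jar [181.6 208.3] side [225.5 130.1]
```

View pics/w5c.png

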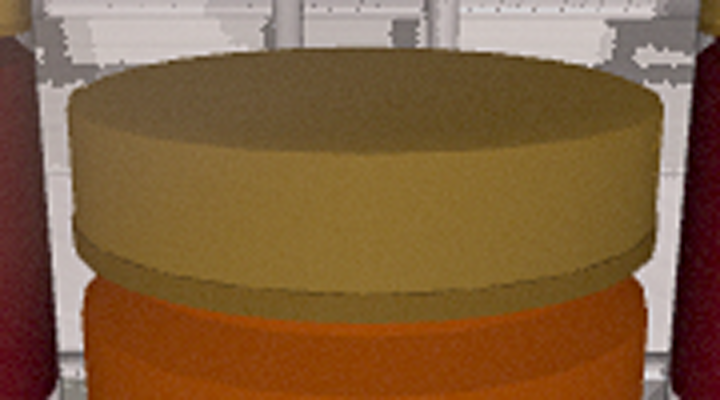

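```bash
python3 - <<'E'
from h import *
q=lambda a,b:(240+a/4,110+b/4)
C=[plane("top",*q(*k),z) for k,z in [((145,97),.181),((333,85),.191),((352,243),.191),((160,262),.181)]]
for k in C: print(k.round(4), proj("side",k), ((proj("side",k)-[270,150])*3).round(0))
C=np.array(C);m=C.mean(0);print("mean",m)
print("yaw edges",[np.degrees(np.arctan2(*(a-b)[[0,1]])) for a,b in [(C[1],C[0]),(C[2],C[3])]],[np.degrees(np.arctan2(*(a-b)[[1,0]])) for a,b in [(C[0],C[3]),(C[1],C[2])]])
print("len",[np.linalg.norm(C[i]-C[i-1]) for i in range(4)])
P=np.array([plane("top",*q(*k),.111) for k in [(295,323),(372,316),(383,432),(304,434)]]);pm=P.mean(0);print("pad",P.round(4),pm, np.degrees(np.arctan2(*((P[0]+P[1]-P[2]-P[3])[[1,0]]))))
# base plate / guard edges: orange edge top view, lane far rail
A=plane("top",*q(350,103),.187);print(A)
E
crop() { :; }
python3 - <<'E'
import sys;sys.path.insert(0,'.')
import os;os.chdir('.')
from h import *
crop("pics/side5.png","pics/s_tray.png",280,150,400,240,6)
E
```

```text
[0.6883 0.0077 0.181 ] [338.5 168.7] [206.  56.]
[ 0.6922 -0.1339  0.191 ] [370.8 194.7] [302. 134.]
[ 0.5696 -0.1443  0.191 ] [335.4 213.6] [196. 191.]
[ 0.5598 -0.0015  0.181 ] [302.7 185.4] [ 98. 106.]
mean [ 0.62745988 -0.06799371  0.186     ]
yaw edges [np.float64(178.4115479719568), np.float64(176.06897362073246)] [np.float64(4.0977006788585415), np.float64(4.821371463475567)]
len [np.float64(0.12879194186592), np.float64(0.1420708764158985), np.float64(0.12301361211479125), np.float64(0.14348578896317263)]
pad [[ 0.5265 -0.1061  0.111 ]
 [ 0.5312 -0.1661  0.111 ]
 [ 0.4398 -0.1714  0.111 ]
 [ 0.4392 -0.1106  0.111 ]] [ 0.48417355 -0.13854537  0.111     ] 3.1569024711303926
[ 0.67916481 -0.14669851  0.187     ]
```

View pics/s_tray.png

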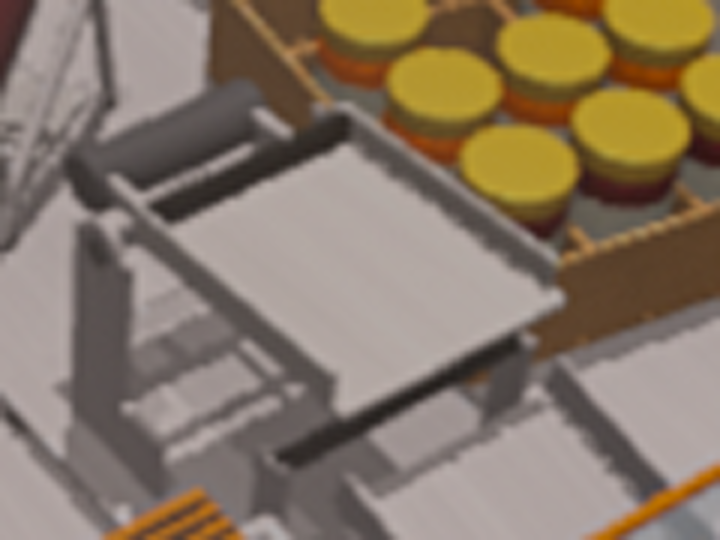

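Run:
```python
from h import *
g=cv2.cvtColor(cv2.imread("pics/top5.png"),cv2.COLOR_BGR2GRAY)[110:230,240:480]
g=cv2.resize(g,None,fx=3,fy=3,interpolation=cv2.INTER_CUBIC)
L=cv2.createLineSegmentDetector(0).detect(g)[0][:,0]
for l in L:
    n_=np.hypot(l[2]-l[0],l[3]-l[1])
    if n_<60: continue
    a=plane("top",240+l[0]/3,110+l[1]/3,.15);b=plane("top",240+l[2]/3,110+l[3]/3,.15)
    d=b-a;an=np.degrees(np.arctan2(d[1],d[0]))
    r=(an+45)%90-45
    print(l.round(0),round(n_),"yaw",r.round(1),"x" if abs(abs(((an+90)%180)-90))<45 else "y")
```

```text
[543. 183. 703. 168.] 161 yaw 4.5 y
[107.  78. 118. 194.] 117 yaw 4.3 x
[ 61. 107.  68. 178.] 72 yaw 5.0 x
[117. 196. 256. 182.] 140 yaw 4.8 y
[338.  36. 442.  35.] 104 yaw -0.4 y
[515.   0. 540. 182.] 183 yaw 4.2 x
[107.  75. 242.  59.] 136 yaw 6.0 y
[244.  67. 111.  81.] 134 yaw 5.4 y
[148.  66.   1.  69.] 148 yaw 0.2 y
[347. 216. 246. 220.] 101 yaw 1.6 y
[269. 193. 366. 189.] 96 yaw 1.3 y
[686. 170. 630. 205.] 66 yaw 31.1 y
[454.  43. 339.  44.] 115 yaw -0.6 y
[257.  74. 356.  72.] 99 yaw 0.3 y
[498. 167. 484.  46.] 121 yaw 3.0 x
[150. 260. 223. 254.] 73 yaw 3.7 y
[347.  82. 258.  83.] 89 yaw -0.2 y
[700. 109. 631. 131.] 72 yaw 17.1 y
[394.  88. 405. 168.] 81 yaw 4.8 x
[457.  80. 469. 163.] 83 yaw 4.9 x
[ 37. 196.  29. 104.] 92 yaw 4.4 x
[427. 166. 417.  86.] 81 yaw 3.7 x
[162. 266.  94. 271.] 68 yaw 2.9 y
[374.  75. 441.  69.] 67 yaw 4.3 y
[  1.  42. 153.  51.] 153 yaw -4.6 y
[278. 245. 350. 237.] 73 yaw 5.7 y
[589. 108. 693.  93.] 105 yaw 7.1 y
[567. 134. 556.  61.] 73 yaw 4.4 x
[253. 228. 344. 224.] 91 yaw 2.2 y
[438. 240. 353. 254.] 86 yaw 8.2 y
[82. 41. 14. 36.] 68 yaw -5.1 y
[371. 223. 433. 221.] 62 yaw 1.7 y
[544.  63. 553. 132.] 69 yaw 3.7 x
[675. 244. 572. 253.] 104 yaw 3.8 y
[351. 251. 281. 260.] 71 yaw 6.3 y
[564.  47. 682.  23.] 120 yaw 11.0 y
[666.  42. 586.  56.] 80 yaw 9.3 y
[169.   0. 165.  64.] 64 yaw -4.9 x
[382. 171. 371.  81.] 91 yaw 3.9 x
[358. 186. 348.  86.] 100 yaw 3.4 x
[577. 212. 508. 220.] 70 yaw 5.7 y
[585.  99. 692.  83.] 109 yaw 7.7 y
[273. 241. 280. 318.] 78 yaw 3.0 x
[476.  55. 492. 167.] 113 yaw 4.3 x
[672.  31. 608.  39.] 64 yaw 6.2 y
[234. 321. 227. 245.] 77 yaw 3.8 x
[619.  40. 679.  37.] 60 yaw 2.6 y
[358.  61. 369. 173.] 113 yaw 2.8 x
[264. 182. 253.  87.] 96 yaw 4.2 x
[254. 309. 247. 247.] 63 yaw 4.4 x
```

```bash
cat >> h.py <<'E'
YL=np.radians(4.2);ex=np.array([np.cos(YL),np.sin(YL),0]);ey=np.array([-np.sin(YL),np.cos(YL),0])
RD=frame([0,0,-1],ey)
tm=np.array([.6271,-.063,.168]);jl=tm-.004*ey   # lay point
pad=np.array([.4842,-.1387,.111])
E
python3 - <<'E'
from h import *
t=np.r_[(jl+.001*ex)[:2],.27]
print(t,delta(t,RD),cur()[2]["joint_pos"])
E
```

```text
[ 0.62839027 -0.06691602  0.27      ] [-0.3847 -0.026  -0.0801  0.5947 -0.1625  0.5149] [ 0.31563065 -0.17871679 -0.7140223   0.44598922  0.16457901 -0.23924907]
```

Emit:
carry_out(
  plan=[
    {"x": -0.015, "y": 0.01, "z": -0.025, "ax": 0.02, "ay": -0.005, "az": 0.02, "hand": 0},
    {"x": -0.045, "y": 0.005, "z": -0.05, "ax": 0.07, "ay": -0.02, "az": 0.06, "hand": 0},
    {"x": -0.08, "y": 0, "z": -0.065, "ax": 0.13, "ay": -0.036, "az": 0.11, "hand": 0},
    {"x": -0.12, "y": -0.005, "z": -0.07, "ax": 0.2, "ay": -0.055, "az": 0.17, "hand": 0},
    {"x": -0.16, "y": -0.01, "z": -0.073, "ax": 0.27, "ay": -0.074, "az": 0.234, "hand": 0},
    {"x": -0.2, "y": -0.013, "z": -0.075, "ax": 0.34, "ay": -0.093, "az": 0.295, "hand": 0},
    {"x": -0.24, "y": -0.016, "z": -0.077, "ax": 0.41, "ay": -0.112, "az": 0.355, "hand": 0},
    {"x": -0.28, "y": -0.02, "z": -0.078, "ax": 0.47, "ay": -0.128, "az": 0.407, "hand": 0},
    {"x": -0.315, "y": -0.022, "z": -0.079, "ax": 0.525, "ay": -0.143, "az": 0.455, "hand": 0},
    {"x": -0.345, "y": -0.024, "z": -0.08, "ax": 0.565, "ay": -0.154, "az": 0.489, "hand": 0},
    {"x": -0.37, "y": -0.025, "z": -0.08, "ax": 0.585, "ay": -0.16, "az": 0.506, "hand": 0},
    {"x": -0.385, "y": -0.026, "z": -0.08, "ax": 0.595, "ay": -0.163, "az": 0.515, "hand": 0},
  ],
)

```text
clock: 5.13
tcp_pos: [0.631, -0.0699, 0.2662]
orientation: [-0.001, 0.682, 0.732, -0.002]
wrist_force: [0.0, -0.2, -4.1]
finger_gap: 0.0587
```

Run:
```python
from h import *
for n_ in ["wrist","top","side"]:
    im=viewer.read_camera(n_);cv2.imwrite(f"pics/{n_}6.png",im[:,:,::-1])
t=np.r_[(jl+.001*ex)[:2],.27]
print(delta(t,RD),cur()[2]["joint_pos"].round(3),cur()[2]["wrist_force"])
crop("pics/side6.png","pics/s6c.png",250,80,430,240,4)
```

```text
[ 0.0015 -0.0011 -0.0034 -0.0035 -0.0009 -0.0019] [-0.235  0.431  0.303  1.447 -0.    -0.306] [-0.01519668  0.6489787  -4.47339589]
```

View pics/wrist6.png

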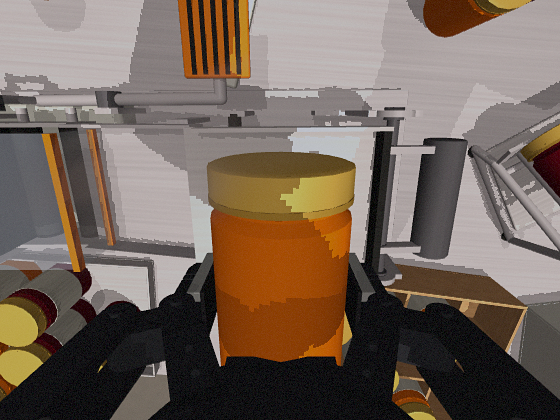

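View pics/s6c.png

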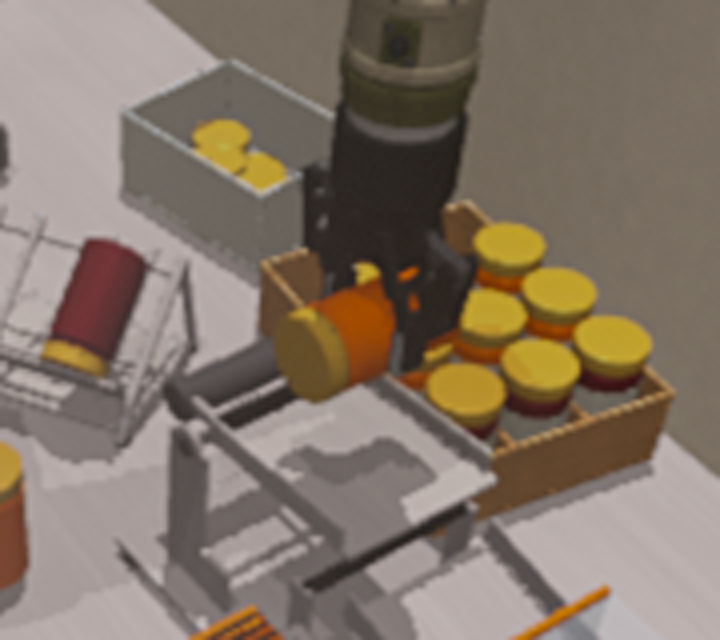

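Run:
```python
from h import *
m=viewer.camera_model("wrist")
for a,b,z in [(-.062,.067,.181),(-.062,-.077,.191),(-.062,-.077,.173),(0,-.077,.173),(0,.067,.179),(.062,.067,.181)]:
    print(a,b,proj("wrist",np.r_[(tm+a*ex+b*ey)[:2],z],m))
print("pad",[proj("wrist",pad+a*ex+b*ey,m) for a in(-.045,.045) for b in (-.03,.03)])
p,R,s=cur();cc=p+R.apply((0,-.001,-.0187));print(cc, "jar ends lab", (cc-tm)@ex,(cc-tm)@ey)
crop("pics/wrist6.png","pics/w6c.png",170,60,410,240,3)
```

```text
-0.062 0.067 [380.2 127.4]
-0.062 -0.077 [178.4 128.6]
-0.062 -0.077 [186.  127.2]
0 -0.077 [193.2 205.6]
0 0.067 [371.9 207.5]
0.062 0.067 [366.1 277.5]
pad [array([171.2, -41.7]), array([244.4, -41.8]), array([182. ,  76.9]), array([248.1,  76.8])]
[ 0.62865638 -0.06843168  0.28529347] jar ends lab 0.0011543990245322605 -0.005531077239011444
```

View pics/w6c.png

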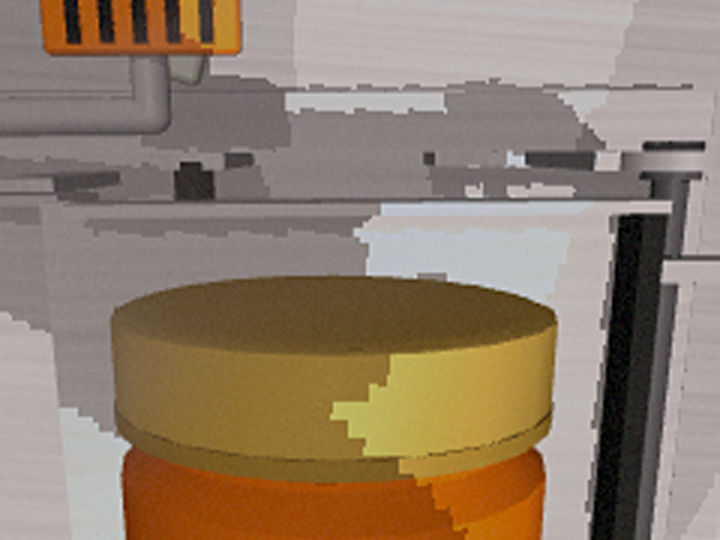

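Emit:
carry_out(
  plan=[
    {"x": 0.001, "y": -0.001, "z": 0.01, "ax": -0.003, "ay": -0.001, "az": -0.002, "hand": 0},
    {"x": 0.001, "y": -0.001, "z": 0.025, "ax": -0.003, "ay": -0.001, "az": -0.002, "hand": 0},
    {"x": 0.001, "y": -0.001, "z": 0.04, "ax": -0.003, "ay": -0.001, "az": -0.002, "hand": 0},
    {"x": 0.001, "y": -0.001, "z": 0.055, "ax": -0.003, "ay": -0.001, "az": -0.002, "hand": 0},
    {"x": 0.001, "y": -0.001, "z": 0.066, "ax": -0.003, "ay": -0.001, "az": -0.002, "hand": 0},
    {"x": 0.001, "y": -0.001, "z": 0.074, "ax": -0.003, "ay": -0.001, "az": -0.002, "hand": 0},
    {"x": 0.001, "y": -0.001, "z": 0.08, "ax": -0.003, "ay": -0.001, "az": -0.002, "hand": 0},
    {"x": 0.001, "y": -0.001, "z": 0.08, "ax": -0.003, "ay": -0.001, "az": -0.002, "hand": 0},
    {"x": 0.001, "y": -0.001, "z": 0.08, "ax": -0.003, "ay": -0.001, "az": -0.002, "hand": 0},
  ],
)

```text
clock: 6.03
tcp_pos: [0.6281, -0.067, 0.1866]
orientation: [-0.0, 0.681, 0.733, -0.0]
wrist_force: [0.8, 0.0, -3.7]
finger_gap: 0.059
```

Run:
```python
from h import *
for n_ in ["wrist","side"]:
    im=viewer.read_camera(n_);cv2.imwrite(f"pics/{n_}7.png",im[:,:,::-1])
t=np.r_[(jl+.001*ex)[:2],.1796]
print(delta(t,RD),cur()[2]["wrist_force"])
crop("pics/side7.png","pics/s7c.png",290,100,410,230,5)
```

```text
[ 0.0004 -0.0003  0.0079  0.001   0.0005  0.0003] [ 0.21656898 -0.12191672 -3.9651989 ]
```

View pics/wrist7.png

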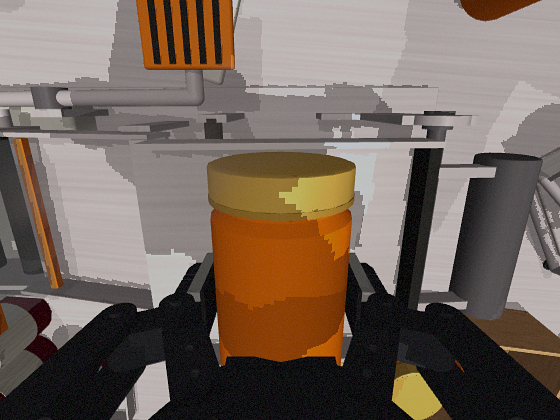

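View pics/s7c.png

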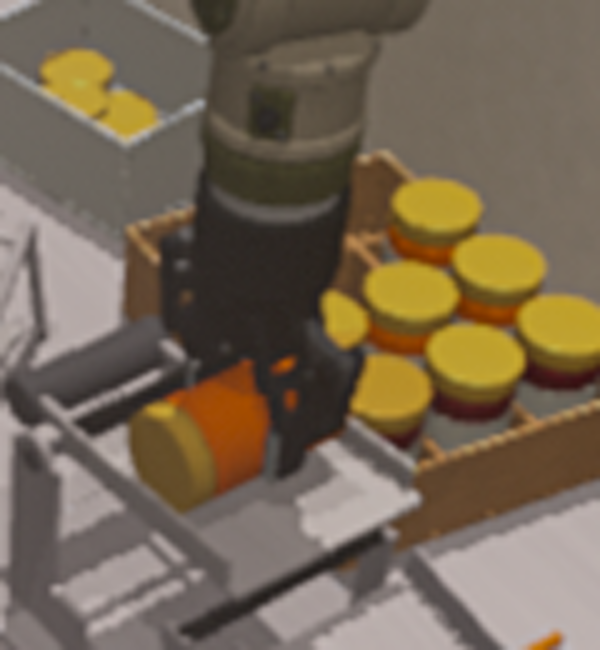

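Emit:
carry_out(
  plan=[
    {"x": 0, "y": 0, "z": 0.0015, "ax": 0, "ay": 0, "az": 0, "hand": 0},
    {"x": 0, "y": 0, "z": 0.003, "ax": 0, "ay": 0, "az": 0, "hand": 0},
    {"x": 0, "y": 0, "z": 0.0045, "ax": 0, "ay": 0, "az": 0, "hand": 0},
    {"x": 0, "y": 0, "z": 0.006, "ax": 0, "ay": 0, "az": 0, "hand": 0},
    {"x": 0, "y": 0, "z": 0.006, "ax": 0, "ay": 0, "az": 0, "hand": 0},
  ],
)

```text
clock: 6.55
tcp_pos: [0.6285, -0.0673, 0.1811]
orientation: [0.0, 0.681, 0.733, 0.0]
wrist_force: [-0.2, 0.8, -4.9]
finger_gap: 0.0594
```

Emit:
carry_out(
  plan=[
    {"x": 0, "y": 0, "z": 0.001, "ax": 0, "ay": 0, "az": 0, "hand": 0},
    {"x": 0, "y": 0, "z": 0.002, "ax": 0, "ay": 0, "az": 0, "hand": 0},
    {"x": 0, "y": 0, "z": 0.002, "ax": 0, "ay": 0, "az": 0, "hand": 0},
  ],
)

```text
clock: 6.8
tcp_pos: [0.6285, -0.0674, 0.1789]
orientation: [0.0, 0.681, 0.733, -0.0]
wrist_force: [0.2, -0.2, -3.2]
finger_gap: 0.0592
```

Emit:
carry_out(
  plan=[
    {"x": 0, "y": 0, "z": 0.001, "ax": 0, "ay": 0, "az": 0, "hand": 0},
    {"x": 0, "y": 0, "z": 0.001, "ax": 0, "ay": 0, "az": 0, "hand": 0},
  ],
)

```text
clock: 6.97
tcp_pos: [0.6286, -0.0675, 0.1779]
orientation: [0.0, 0.681, 0.733, -0.0]
wrist_force: [-0.4, -0.1, -3.9]
finger_gap: 0.0588
```

Run:
```python
from h import *
f=[]
for i in range(4):
    im=viewer.read_camera("wrist" if i<3 else "side");f.append(status.get_state()["wrist_force"][2])
print(np.round(f,2),status.get_state()["tcp_pos"],status.get_state()["clock"])
cv2.imwrite("pics/s8.png",im[:,:,::-1]);crop("pics/s8.png","pics/s8c.png",290,100,410,230,5)
```

```text
[-3.91 -3.57 -3.83 -3.02] [ 0.62856292 -0.06744923  0.17800257] 7.1667
```

View pics/s8c.png

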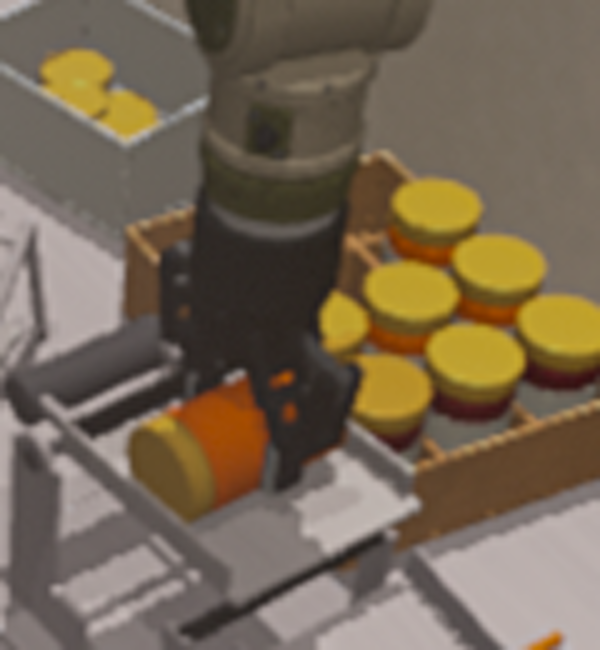

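Emit:
carry_out(
  plan=[
    {"x": 0, "y": 0, "z": 0.001, "ax": 0, "ay": 0, "az": 0, "hand": 0},
    {"x": 0, "y": 0, "z": 0.0015, "ax": 0, "ay": 0, "az": 0, "hand": 0},
    {"x": 0, "y": 0, "z": 0.0015, "ax": 0, "ay": 0, "az": 0, "hand": 0},
  ],
)

```text
clock: 7.42
tcp_pos: [0.6286, -0.0674, 0.1764]
orientation: [0.0, 0.681, 0.733, 0.0]
wrist_force: [0.1, -1.1, -4.0]
finger_gap: 0.0586
```

Run:
```python
from h import *
f=[]
for i in range(4):
    im=viewer.read_camera("side");f.append(status.get_state()["wrist_force"][2])
print(np.round(f,2),status.get_state()["tcp_pos"],status.get_state()["clock"])
cv2.imwrite("pics/s9.png",im[:,:,::-1]);
a=cv2.imread("pics/s9.png").astype(int);b=cv2.imread("pics/s8.png").astype(int);c0=cv2.imread("pics/side7.png").astype(int)
d=np.abs(a-b).sum(2);r=np.abs(b-c0).sum(2)
cv2.imwrite("pics/d.png",cv2.resize(np.hstack([np.clip(x[120:240,280:420]*2,0,255).astype(np.uint8) for x in(r,d)]),None,fx=2.8,fy=2.8))
```

```text
[-3.38 -3.51 -3.85 -4.32] [ 0.62855896 -0.06738081  0.17649875] 7.6167
```

View pics/d.png

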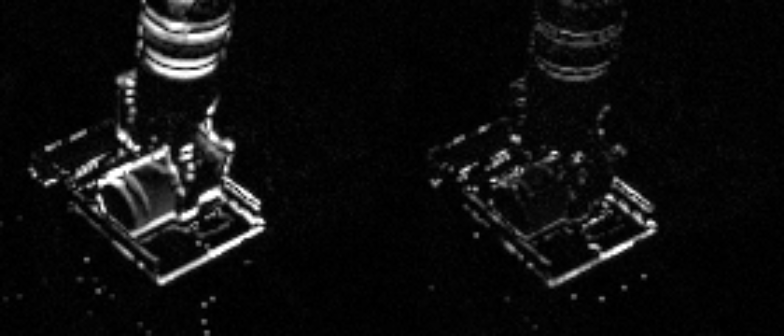

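The difference image shows the tray edge moving with the jar, so the jar is already resting on it. Releasing and lifting clear.

Emit:
carry_out(
  plan=[
    {"x": 0, "y": 0, "z": 0, "ax": 0, "ay": 0, "az": 0, "hand": 1},
    {"x": 0, "y": 0, "z": 0, "ax": 0, "ay": 0, "az": 0, "hand": 1},
    {"x": 0, "y": 0, "z": -0.005, "ax": 0, "ay": 0, "az": 0, "hand": 1},
    {"x": 0, "y": 0, "z": -0.025, "ax": 0, "ay": 0, "az": 0, "hand": 1},
    {"x": 0, "y": 0, "z": -0.055, "ax": 0, "ay": 0, "az": 0, "hand": 1},
    {"x": 0, "y": 0, "z": -0.09, "ax": 0, "ay": 0, "az": 0, "hand": 1},
    {"x": 0, "y": 0, "z": -0.12, "ax": 0, "ay": 0, "az": 0, "hand": 1},
    {"x": 0, "y": 0, "z": -0.13, "ax": 0, "ay": 0, "az": 0, "hand": 1},
  ],
)

```text
clock: 8.28
tcp_pos: [0.6299, -0.0676, 0.3131]
orientation: [0.004, 0.681, 0.733, 0.002]
wrist_force: [0.0, 0.6, 0.2]
finger_gap: 0.085
```

Run:
```python
from h import *
for n_ in ["wrist","side"]:
    im=viewer.read_camera(n_);cv2.imwrite(f"pics/{n_}10.png",im[:,:,::-1])
```

```text
(no output)
```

View pics/wrist10.png

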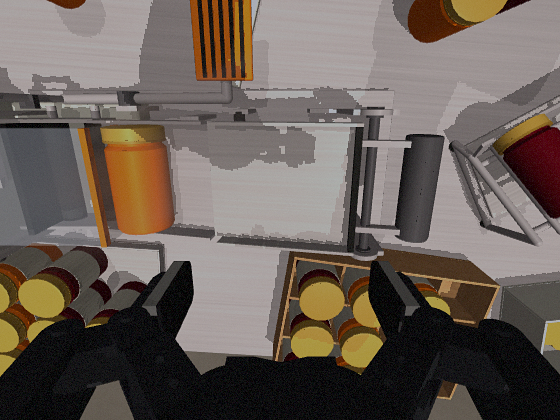

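View pics/side10.png

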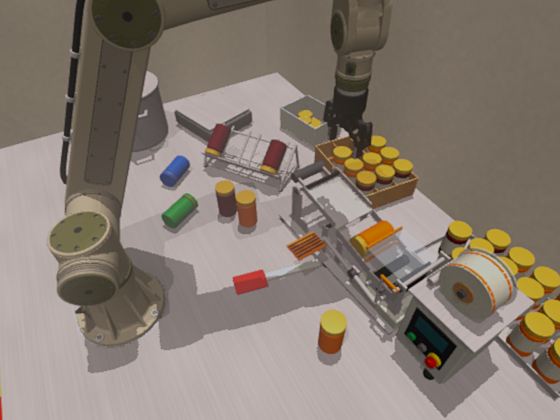

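The jar waits against the guard (wrist (138,180)) and the tray is back and empty. Now the pedal.

Run:
```python
from h import *
t=pad-.010*ex+.002*ey;t[2]=.19
print(t,delta(t,RD))
```

```text
[ 0.47408038 -0.13743775  0.19      ] [-0.0578 -0.1615  0.1196  0.0074  0.0026  0.0002]
```

Emit:
carry_out(
  plan=[
    {"x": -0.008, "y": -0.025, "z": 0, "ax": 0.002, "ay": 0, "az": 0, "hand": 0},
    {"x": -0.02, "y": -0.06, "z": 0, "ax": 0.004, "ay": 0.001, "az": 0, "hand": 0},
    {"x": -0.034, "y": -0.095, "z": 0.005, "ax": 0.006, "ay": 0.002, "az": 0, "hand": 0},
    {"x": -0.046, "y": -0.13, "z": 0.02, "ax": 0.007, "ay": 0.002, "az": 0, "hand": 0},
    {"x": -0.054, "y": -0.152, "z": 0.045, "ax": 0.007, "ay": 0.002, "az": 0, "hand": 0},
    {"x": -0.058, "y": -0.162, "z": 0.075, "ax": 0.007, "ay": 0.002, "az": 0, "hand": 0},
    {"x": -0.058, "y": -0.162, "z": 0.1, "ax": 0.007, "ay": 0.002, "az": 0, "hand": 0},
    {"x": -0.058, "y": -0.162, "z": 0.115, "ax": 0.007, "ay": 0.002, "az": 0, "hand": 0},
    {"x": -0.058, "y": -0.162, "z": 0.12, "ax": 0.007, "ay": 0.002, "az": 0, "hand": 0},
    {"x": -0.058, "y": -0.162, "z": 0.12, "ax": 0.007, "ay": 0.002, "az": 0, "hand": 0},
  ],
)

```text
clock: 9.22
tcp_pos: [0.472, -0.137, 0.1876]
orientation: [-0.002, 0.681, 0.733, -0.001]
wrist_force: [0.2, 0.4, 0.4]
finger_gap: -0.0002
```

Run:
```python
from h import *
for n_ in ["wrist","side"]:
    im=viewer.read_camera(n_);cv2.imwrite(f"pics/{n_}11.png",im[:,:,::-1])
t=pad-.010*ex+.002*ey;t[2]=.19
print(delta(t,RD),cur()[0],cur()[2]["finger_gap"])
crop("pics/side11.png","pics/s11c.png",240,120,420,280,4)
```

```text
[ 0.0001  0.0003 -0.0001  0.0005  0.0006  0.0005] [ 0.47380204 -0.13759559  0.18991199] 5.4157479223803866e-05
```

View pics/wrist11.png

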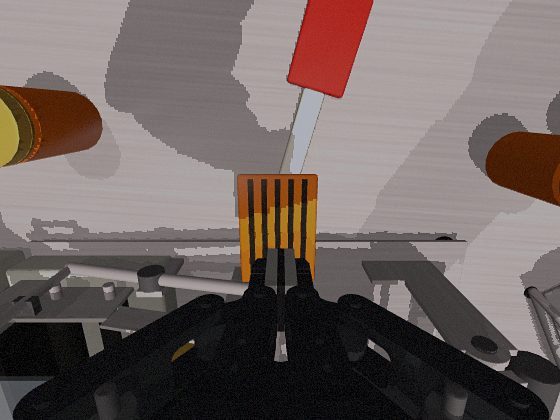

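View pics/s11c.png

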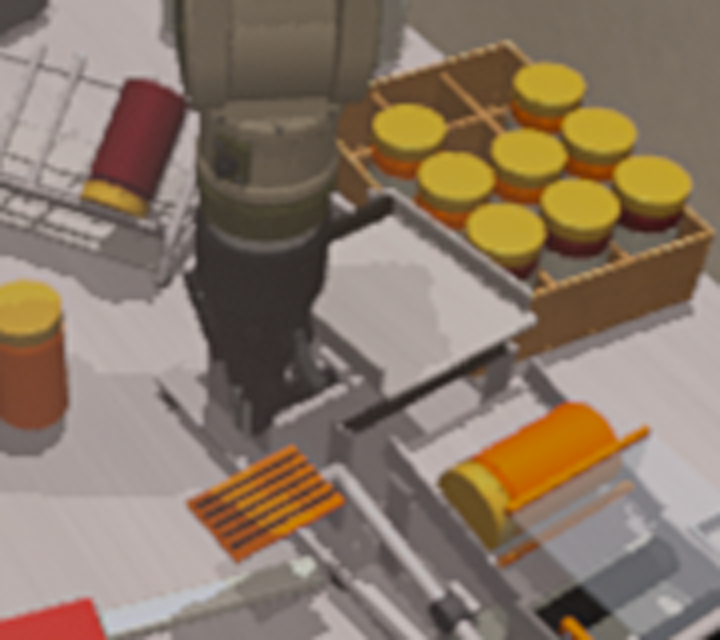

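Emit:
carry_out(
  plan=[
    {"x": 0, "y": 0, "z": 0.015, "ax": 0, "ay": 0, "az": 0, "hand": 0},
    {"x": 0, "y": 0, "z": 0.035, "ax": 0, "ay": 0, "az": 0, "hand": 0},
    {"x": 0, "y": 0, "z": 0.05, "ax": 0, "ay": 0, "az": 0, "hand": 0},
    {"x": 0, "y": 0, "z": 0.06, "ax": 0, "ay": 0, "az": 0, "hand": 0},
    {"x": 0, "y": 0, "z": 0.067, "ax": 0, "ay": 0, "az": 0, "hand": 0},
    {"x": 0, "y": 0, "z": 0.072, "ax": 0, "ay": 0, "az": 0, "hand": 0},
    {"x": 0, "y": 0, "z": 0.076, "ax": 0, "ay": 0, "az": 0, "hand": 0},
    {"x": 0, "y": 0, "z": 0.08, "ax": 0, "ay": 0, "az": 0, "hand": 0},
    {"x": 0, "y": 0, "z": 0.082, "ax": 0, "ay": 0, "az": 0, "hand": 0},
    {"x": 0, "y": 0, "z": 0.082, "ax": 0, "ay": 0, "az": 0, "hand": 0},
  ],
)

```text
clock: 10.15
tcp_pos: [0.4745, -0.1374, 0.1085]
orientation: [0.001, 0.68, 0.733, 0.001]
wrist_force: [0.1, 1.5, 4.8]
finger_gap: 0.0005
```

Contact at 4.8 N. Pressing down steadily.

Emit:
carry_out(
  plan=[
    {"x": 0, "y": 0, "z": 0.003, "ax": 0, "ay": 0, "az": 0, "hand": 0},
    {"x": 0.001, "y": 0, "z": 0.007, "ax": 0, "ay": 0, "az": 0, "hand": 0},
    {"x": 0.002, "y": 0, "z": 0.011, "ax": 0, "ay": 0, "az": 0, "hand": 0},
    {"x": 0.003, "y": 0, "z": 0.015, "ax": 0, "ay": 0, "az": 0, "hand": 0},
    {"x": 0.004, "y": 0, "z": 0.019, "ax": 0, "ay": 0, "az": 0, "hand": 0},
    {"x": 0.004, "y": 0, "z": 0.023, "ax": 0, "ay": 0, "az": 0, "hand": 0},
    {"x": 0.005, "y": 0, "z": 0.027, "ax": 0, "ay": 0, "az": 0, "hand": 0},
    {"x": 0.005, "y": 0, "z": 0.031, "ax": 0, "ay": 0, "az": 0, "hand": 0},
    {"x": 0.005, "y": 0, "z": 0.034, "ax": 0, "ay": 0, "az": 0, "hand": 0},
    {"x": 0.005, "y": 0, "z": 0.036, "ax": 0, "ay": 0, "az": 0, "hand": 0},
    {"x": 0.005, "y": 0, "z": 0.036, "ax": 0, "ay": 0, "az": 0, "hand": 0},
  ],
)

```text
clock: 11.07
tcp_pos: [0.4743, -0.1327, 0.073]
orientation: [0.001, 0.68, 0.733, 0.001]
wrist_force: [-1.8, 1.4, 7.1]
finger_gap: 0.0004
```

Emit:
carry_out(
  plan=[
    {"x": 0, "y": 0, "z": 0, "ax": 0, "ay": 0, "az": 0, "hand": 0},
    {"x": 0, "y": 0, "z": 0, "ax": 0, "ay": 0, "az": 0, "hand": 0},
    {"x": 0, "y": 0, "z": 0, "ax": 0, "ay": 0, "az": 0, "hand": 0},
    {"x": 0, "y": 0, "z": 0, "ax": 0, "ay": 0, "az": 0, "hand": 0},
    {"x": 0, "y": 0, "z": 0, "ax": 0, "ay": 0, "az": 0, "hand": 0},
    {"x": 0, "y": 0, "z": 0, "ax": 0, "ay": 0, "az": 0, "hand": 0},
    {"x": 0, "y": 0, "z": 0, "ax": 0, "ay": 0, "az": 0, "hand": 0},
    {"x": 0, "y": 0, "z": 0, "ax": 0, "ay": 0, "az": 0, "hand": 0},
    {"x": 0, "y": 0, "z": 0, "ax": 0, "ay": 0, "az": 0, "hand": 0},
    {"x": 0, "y": 0, "z": 0, "ax": 0, "ay": 0, "az": 0, "hand": 0},
    {"x": 0, "y": 0, "z": 0, "ax": 0, "ay": 0, "az": 0, "hand": 0},
    {"x": 0, "y": 0, "z": 0, "ax": 0, "ay": 0, "az": 0, "hand": 0},
  ],
)

```text
clock: 12.07
tcp_pos: [0.4743, -0.1327, 0.0739]
orientation: [0.001, 0.68, 0.733, 0.001]
wrist_force: [-1.9, 1.5, 7.0]
finger_gap: -0.0004
```

Run:
```python
from h import *
for n_ in ["top","side"]:
    im=viewer.read_camera(n_);cv2.imwrite(f"pics/{n_}12.png",im[:,:,::-1])
crop("pics/side12.png","pics/s12c.png",260,150,460,300,4)
```

```text
(no output)
```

View pics/s12c.png

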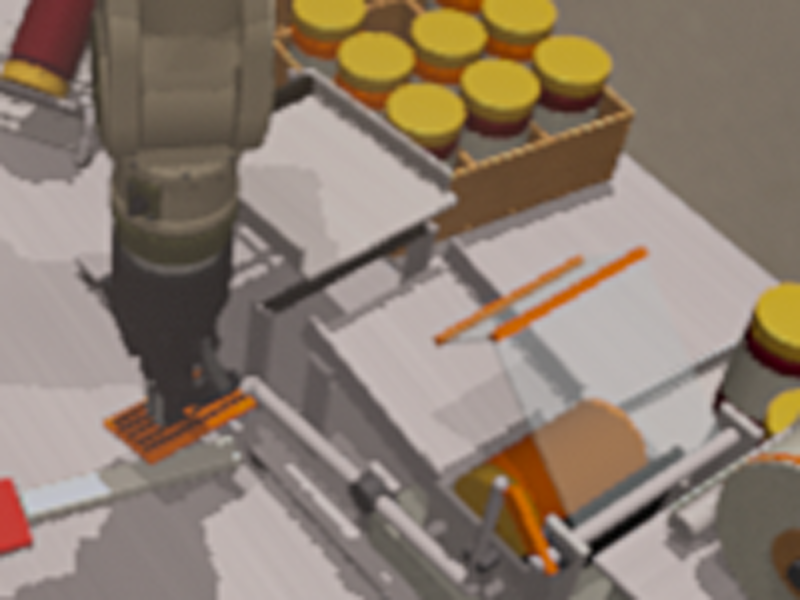

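The jar is in the rollers and the guard is raised. Easing up at about 24 mm/s.

Emit:
carry_out(
  plan=[
    {"x": 0, "y": 0, "z": -0.001, "ax": 0, "ay": 0, "az": 0, "hand": 0},
    {"x": 0, "y": 0, "z": -0.003, "ax": 0, "ay": 0, "az": 0, "hand": 0},
    {"x": 0, "y": 0, "z": -0.005, "ax": 0, "ay": 0, "az": 0, "hand": 0},
    {"x": 0, "y": 0, "z": -0.007, "ax": 0, "ay": 0, "az": 0, "hand": 0},
    {"x": 0, "y": 0, "z": -0.009, "ax": 0, "ay": 0, "az": 0, "hand": 0},
    {"x": -0.001, "y": 0, "z": -0.011, "ax": 0, "ay": 0, "az": 0, "hand": 0},
    {"x": -0.001, "y": 0, "z": -0.013, "ax": 0, "ay": 0, "az": 0, "hand": 0},
    {"x": -0.001, "y": 0, "z": -0.015, "ax": 0, "ay": 0, "az": 0, "hand": 0},
    {"x": -0.002, "y": 0, "z": -0.017, "ax": 0, "ay": 0, "az": 0, "hand": 0},
    {"x": -0.002, "y": 0, "z": -0.019, "ax": 0, "ay": 0, "az": 0, "hand": 0},
    {"x": -0.002, "y": 0, "z": -0.021, "ax": 0, "ay": 0, "az": 0, "hand": 0},
    {"x": -0.003, "y": 0, "z": -0.023, "ax": 0, "ay": 0, "az": 0, "hand": 0},
  ],
)

```text
clock: 13.17
tcp_pos: [0.4744, -0.1351, 0.0978]
orientation: [0.001, 0.68, 0.733, 0.001]
wrist_force: [-1.3, 4.0, 5.5]
finger_gap: -0.0
```

Emit:
carry_out(
  plan=[
    {"x": 0, "y": 0, "z": -0.001, "ax": 0, "ay": 0, "az": 0, "hand": 0},
    {"x": 0, "y": 0, "z": -0.003, "ax": 0, "ay": 0, "az": 0, "hand": 0},
    {"x": -0.001, "y": 0, "z": -0.005, "ax": 0, "ay": 0, "az": 0, "hand": 0},
    {"x": -0.001, "y": 0, "z": -0.007, "ax": 0, "ay": 0, "az": 0, "hand": 0},
    {"x": -0.001, "y": 0, "z": -0.009, "ax": 0, "ay": 0, "az": 0, "hand": 0},
    {"x": -0.002, "y": 0, "z": -0.01, "ax": 0, "ay": 0, "az": 0, "hand": 0},
    {"x": -0.002, "y": 0, "z": -0.011, "ax": 0, "ay": 0, "az": 0, "hand": 0},
    {"x": -0.002, "y": 0, "z": -0.012, "ax": 0, "ay": 0, "az": 0, "hand": 0},
    {"x": -0.002, "y": 0, "z": -0.013, "ax": 0, "ay": 0, "az": 0, "hand": 0},
    {"x": -0.002, "y": 0, "z": -0.014, "ax": 0, "ay": 0, "az": 0, "hand": 0},
    {"x": -0.002, "y": 0, "z": -0.015, "ax": 0, "ay": 0, "az": 0, "hand": 0},
  ],
)

```text
clock: 14.08
tcp_pos: [0.4743, -0.1366, 0.1123]
orientation: [0.001, 0.68, 0.733, 0.001]
wrist_force: [0.3, 0.1, 0.4]
finger_gap: 0.0001
```

Emit:
carry_out(
  plan=[
    {"x": 0, "y": 0, "z": -0.001, "ax": 0, "ay": 0, "az": 0, "hand": 0},
    {"x": 0, "y": 0, "z": -0.002, "ax": 0, "ay": 0, "az": 0, "hand": 0},
    {"x": 0, "y": 0, "z": -0.003, "ax": 0, "ay": 0, "az": 0, "hand": 0},
    {"x": 0, "y": 0, "z": -0.004, "ax": 0, "ay": 0, "az": 0, "hand": 0},
    {"x": 0, "y": 0, "z": -0.005, "ax": 0, "ay": 0, "az": 0, "hand": 0},
    {"x": 0, "y": 0, "z": -0.006, "ax": 0, "ay": 0, "az": 0, "hand": 0},
    {"x": 0, "y": 0, "z": -0.007, "ax": 0, "ay": 0, "az": 0, "hand": 0},
    {"x": 0, "y": 0, "z": -0.008, "ax": 0, "ay": 0, "az": 0, "hand": 0},
    {"x": 0, "y": 0, "z": -0.009, "ax": 0, "ay": 0, "az": 0, "hand": 0},
    {"x": 0, "y": 0, "z": -0.01, "ax": 0, "ay": 0, "az": 0, "hand": 0},
  ],
)

```text
clock: 14.92
tcp_pos: [0.4743, -0.1366, 0.1225]
orientation: [0.001, 0.68, 0.733, 0.001]
wrist_force: [-0.6, 0.2, -0.1]
finger_gap: -0.0002
```

Clear of the pad. Backing off upward and checking.

Emit:
carry_out(
  plan=[
    {"x": 0, "y": 0, "z": -0.02, "ax": 0, "ay": 0, "az": 0, "hand": 0},
    {"x": 0, "y": 0, "z": -0.05, "ax": 0, "ay": 0, "az": 0, "hand": 0},
    {"x": 0, "y": 0, "z": -0.08, "ax": 0, "ay": 0, "az": 0, "hand": 0},
    {"x": 0, "y": 0, "z": -0.11, "ax": 0, "ay": 0, "az": 0, "hand": 0},
    {"x": 0, "y": -0.01, "z": -0.14, "ax": 0, "ay": 0, "az": 0, "hand": 0},
    {"x": 0, "y": -0.01, "z": -0.15, "ax": 0, "ay": 0, "az": 0, "hand": 0},
    {"x": 0, "y": -0.01, "z": -0.15, "ax": 0, "ay": 0, "az": 0, "hand": 0},
    {"x": 0, "y": -0.01, "z": -0.15, "ax": 0, "ay": 0, "az": 0, "hand": 0},
  ],
)

```text
clock: 15.58
tcp_pos: [0.4642, -0.1376, 0.2722]
orientation: [0.001, 0.68, 0.733, 0.001]
wrist_force: [0.1, -0.2, -1.2]
finger_gap: 0.0002
```

Run:
```python
from h import *
for n_ in ["wrist","side"]:
    im=viewer.read_camera(n_);cv2.imwrite(f"pics/{n_}13.png",im[:,:,::-1])
s=cur()[2];print(s["clock"],s["wrist_force"],s["tcp_pos"])
```

```text
15.6833 [-0.86241642 -0.15056662 -0.430178  ] [ 0.46334103 -0.13716187  0.27060748]
```

View pics/side13.png

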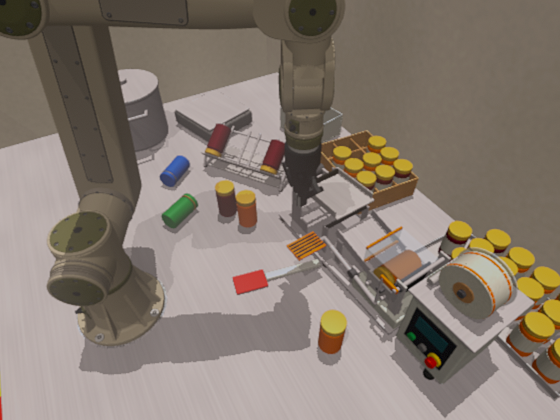

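View pics/wrist13.png

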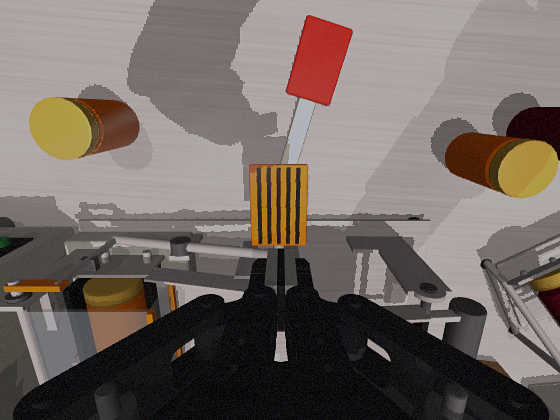

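The jar lies in the rollers under the closed guard (side (400,268)). The pedal is up, and the bystanders and berry jars haven't moved.

```bash
python3 -c "
from workcell import env
print(env.hand_in())"
```

```text
the job is handed in; nothing more can be done
None
```

I finished the job and handed it in at about 15.7 s, well under the 56 s limit. No verdict is reported at hand-in.

**Jar:** I drew the marmalade jar from the middle place of the rack, square to the slope, and laid it level on the tipping tray. When I let go, the tray tipped, the jar rolled down to wait against the guard, and the tray came back.

**Guard:** I pressed the pedal with about 7 N and held it until the jar lay in the rollers. I then eased it up at about 24 mm/s, roughly 0.2 rad/s at the pedal. The pedal and guard angles can't be read directly, so that speed comes from the tool's motion.

**Last checks:**
- The last pictures show the jar in the rollers under the closed guard, the pedal up and the gripper clear.
- Both berry jars, the upright jars, the scraper and the blue and green jars looked unmoved.

**What went less cleanly:**
- One move call was refused because of missing keys; nothing moved.
- The grip pushed back with about 8 N as it closed, but the jar stayed aligned in the fingers.
- The force reading did not show clearly when the jar touched the tray. I judged contact from picture differences, which showed the tray starting to tip slightly under the jar before I let go.

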